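# Steady the wobbling frother stand and set the frother on it

## Robot

A 7-joint arm with a two-finger parallel gripper is mounted at the origin on the work surface. World frame = base frame: x ahead of the robot, y to its left, z up, the work surface at z = 0. Lengths are in m, angles in rad, forces in N, time in s.
With the tool pointing down it reaches from about 0.4 to 0.85 m from the base axis. Payload 10.4 kg.
Tool frame: the origin (TCP) lies at the very end of the fingers, on their centre line; the grasp point (between the pads) lies 19 mm behind it; x points along the fingers, z is the direction in which the jaws open and shut, and the axes are right-handed (so a half turn about x gives the same grasp; the last joint's range is limited). The gripper opens to 87 mm and grips with 3 to 60 N. Pads are 19 mm wide; open, the fingers measure 117 mm over their backs; the gripper's body (75 mm by 190 mm) begins 51 mm behind the grasp point.
Start: joints at [-1.33, 0.332, -0.065, 1.46, 0.022, 1.35, -0.088], TCP at [0.163, 0.603, 0.223] pointing down, gripper open.
Joint ranges: [-2.6, 2.6], [-0.5, 2.12], [-1.47, 1.34], [0.16, 2.42], [-1.27, 4.41], [0.06, 2.06], [-2.6, 2.6]. Speed limits (rad/s): [2.22, 2.22, 2.79, 2.79, 3.14, 3.14, 3.14].

## Interface

Orientations are given as a unit quaternion [x, y, z, w].
In Python, from workcell import env, get_image, camera_model gives the robot as it stands. The module is installed in compiled form; this text tells all that it offers.
- The arm moves only by the shell command python3 -m creep 'ROWS' [FORCE]. ROWS is JSON, one flat list of numbers, 5 for each row, row after row: the closure in counts, from 0 (fully open) to 255 (shut), then the shift along the tool's x, y, z in cm, then the turn about the tool's x in degrees. A call has 1 to 8 rows; each row is the pose to reach, as a shift and turn from the pose measured when the call began, along the tool's axes at that moment; what a row does not reach only later rows make up. A row lasts 1/10 s, in which the tool goes at most 50 mm and 8.59 degrees, less where a joint would pass 70% of its speed; a pose out of reach is approached as far as the arm can. A call with a gripper value outside its range is refused whole. The fingers move at their own pace and stop on an object; FORCE is the grip in N (left out, the last holds). Time passes only in rows, so rows that repeat a pose let the fingers close. It gives the time, the measured TCP pose, the force and the opening at its end, in the units of the state.
- env.observe(): the state, without advancing time (a new reading comes with each control period).
- get_image(name): name is "side" or "top" or "wrist"; returns (picture, depth): 400x640x3 uint8, red, green, blue; 400x640 float32, m along the optical axis (not along the pixel's ray), 0 where there is no reading.
- camera_model(name): a dict with "fx", "fy", "cx", "cy" (pixels), "rvec" (rotation vector, rad) and "tvec" (3), from world to camera coordinates, as OpenCV has them. Camera axes: x right, y down, z forward; pixel columns grow to the right and rows downward; lengths in m; the calibration is good to about 2 mm. A picture is of the moment at which its call begins: read the wrist's pose just before it. camera_model takes no time and is no camera call; for the wrist camera it gives the pose at the moment of the call.
- env.finish_job(): hands the job in, once; it reports no verdict.
The state is a dict: "t": time; "joint_positions": joint angles; "dq": joint speeds; "joint_torque": joint torques, N m; "position": TCP position; "tcp_rot": TCP orientation; "contact_force": force on the tool from outside, world axes, zero at the start; "ft_torque": the same for the moment, N m; "grip_width": finger opening in m.
Only numpy, scipy, OpenCV 4.12 (cv2) and the standard library are available. Lean on these libraries where they do the work, as an engineer would, in place of code of your own. Each camera call takes 0.05 s, during which the arm holds its last target.

## Task

The round metal stand rocks because its two screw feet are at the wrong length: turn their black knobs until the stand is level and stands firmly on all four feet, without a wobble. Then set the milk frother upright in the middle of the stand, wholly on its round rubber mat, and let go. Leave the jar, the plate, the spoon and the toothpick holder where they are, upright and undisturbed.

Things in the scene. Friction and masses are not known exactly. Their poses are not given: they have to be found in the camera images.
- stand: Loose round aluminium stand, 1.6 kg: disc 260 mm across, 12 mm thick, top face 46 mm above the origin, which is the disc's centre projected to the plain feet's soles; z up. Four feet on a circle of radius 108 mm: plain at local +y and -y, screw feet under black knobs at +x (a) and -x (b). With wrong screw feet it tilts up to 4 degrees and rocks; it may tip to its other side when touched.
- stand_mat (a point): Centre of the disc's top face (46 mm above the stand's origin, level and 46 mm over the shelf once all feet are equally long), in the middle of the round black rubber mat, 94 mm across and 1 mm thick, on which the frother belongs.
- knob_a (a joint): Angle (rad) of knob a. Grows as it is turned clockwise seen from above, which screws the foot down (longer): 18 mm per turn, 2.86 mm per rad. 0 = foot exactly as long as the plain feet, negative = too short, positive = too long. Stops at -2.95 and +1.9. Takes about 0.12 N m plus load; stays where it is left. The start is 4.5 to 7 mm too short.
- knob_b (a joint): The same for knob b; its start lies anywhere from 5 mm too short to 2.5 mm too long.
- grip_a (a point): Centre of knob a, on its axis, half way up: black ribbed plastic cylinder, 44 mm across, 30 mm high, fixed to the screw, so it goes down towards the disc as its foot gets longer. At the right length its underside is 10 mm, this point 25 mm and its top 40 mm above the disc's top; a foot 5 mm too short shows a knob 5 mm higher. A white line marks its top.
- grip_b (a point): The same for knob b.
- sole_a (a point): Centre of the underside of screw foot a (rubber, 28 mm across), straight under knob a.
- sole_b (a point): Centre of the underside of screw foot b, straight under knob b.
- plain_foot_1 (a point): Centre of the underside of the plain foot (28 mm across, fixed length) at the stand's local +y; only a small domed bolt head shows on the disc above it.
- plain_foot_2 (a point): Centre of the underside of the plain foot at the stand's local -y.
- frother: Loose small electric milk frother standing upright, 130 mm tall, about 0.45 kg: a black base 62 mm across and 44 mm high, a round steel body 58 mm across from 44 to 116 mm, a black lid 60 mm across on top. A small toggle switch on the base faces local -x, and stands out 10 mm. Origin at the centre of its underside, z up.
- jar: Loose empty glass cookie jar with a lift-off-style lid and knob, in one piece: 112 mm across, 170 mm tall, 0.7 kg. Origin at the centre of its underside. Leave it alone.
- toothpicks: Loose blue plastic toothpick holder, 48 mm across, 85 mm tall. Origin at the centre of its underside. Leave it alone.
- plate: Loose white ceramic plate, 150 mm across, 18 mm high. Origin at the centre of its underside. Leave it alone.
- spoon: Loose steel serving spoon lying flat, 190 mm long along its local x. Leave it alone.
There are look-alikes about, which are no part of the job. Of the things that look like the frother, the middle-sized one is meant.

How it is judged:
By the outcome, as a careful person would: the job done as asked, in the order asked, and still so for the second after the job is handed in, with the robot touching nothing.
It also fails if it takes over 67 s, if anything falls off the work surface, if the arm or the gripper's body presses on something with over 40 N, if the wrist force passes 120 N, or if a joint passes its speed limit or range.

## Working session

There is one attempt and no reset: what is moved stays moved. The work goes in short steps, Python scripts to look and compute and a shell command to move; the robot and the scene stay as the last step left them, time stands still between calls to the robot, and variables do not carry over. Pictures are saved under pics/ and viewed, and the job is handed in when it is done.

```bash
mkdir -p pics; python3 - <<'E'
from workcell import env,get_image,camera_model
import cv2,numpy as np
s=env.observe();print(s)
for n in ("side","top","wrist"):
    m=camera_model(n);p,d=get_image(n)
    cv2.imwrite(f"pics/{n}0.png",p[:,:,::-1]);np.savez(f"{n}0.npz",p=p,d=d,**{k:np.array(v) for k,v in m.items()})
    print(n,m)
E
```

```text
{'t': 0.0, 'joint_positions': array([-1.32958458,  0.33285015, -0.06469253,  1.46092715,  0.02157844,
        1.34992494, -0.08847738]), 'dq': array([-0.00035549, -0.00065107, -0.00084605, -0.00087144, -0.00049732,
        0.0005193 ,  0.00046333]), 'joint_torque': array([-1.03136088e-03, -6.23243165e+01,  2.41382729e-02, -3.89912796e+01,
       -6.12587342e-02,  3.96178581e-02,  1.60560321e-04]), 'position': array([0.16287807, 0.60299907, 0.22177425]), 'tcp_rot': array([-0.43022096,  0.56179808,  0.42958584,  0.56102482]), 'contact_force': array([-0.89877529, -0.04102851, -0.5454715 ]), 'ft_torque': array([-0.02806058,  0.00421822,  0.02671089]), 'grip_width': 0.08741513821460807}
side {'fx': 477.33821905648597, 'fy': 477.33821905648597, 'cx': 319.82683371373366, 'cy': 192.13680730280797, 'rvec': array([ 2.24701231, -0.84858567,  0.32119647]), 'tvec': array([-0.40182562,  0.35943945,  0.99511814])}
top {'fx': 367.8222557648407, 'fy': 367.8222557648407, 'cx': 321.1300768556752, 'cy': 197.80235614348823, 'rvec': array([ 2.17528631, -2.19089522,  0.1094069 ]), 'tvec': array([0.03971108, 0.57345227, 0.78152917])}
wrist {'fx': 328.1914827694261, 'fy': 328.1914827694261, 'cx': 323.3812398017534, 'cy': 199.99847584706882, 'rvec': array([-2.30914193, -1.77053633, -0.24768894]), 'tvec': array([-0.62373767, -0.03543772,  0.39054547])}
```

View pics/side0.png

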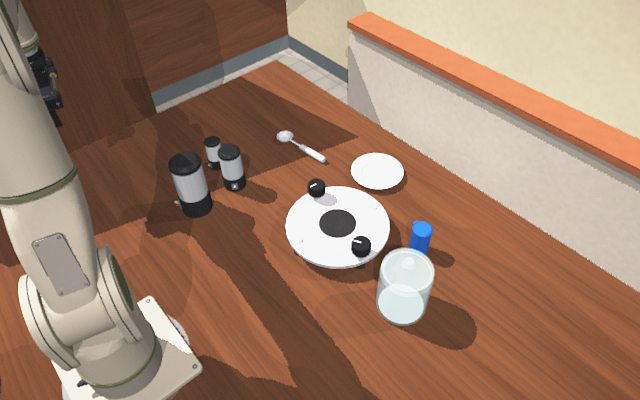

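View pics/top0.png

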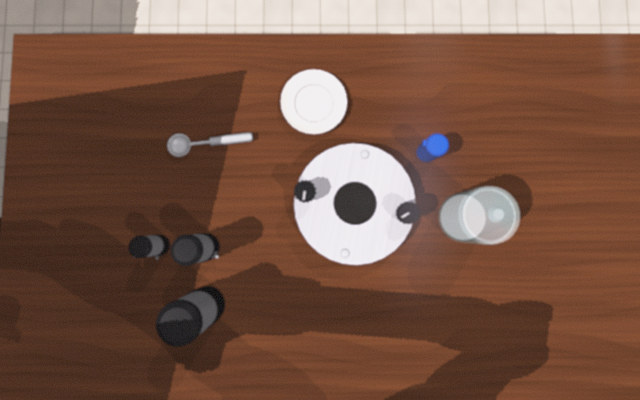

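View pics/wrist0.png

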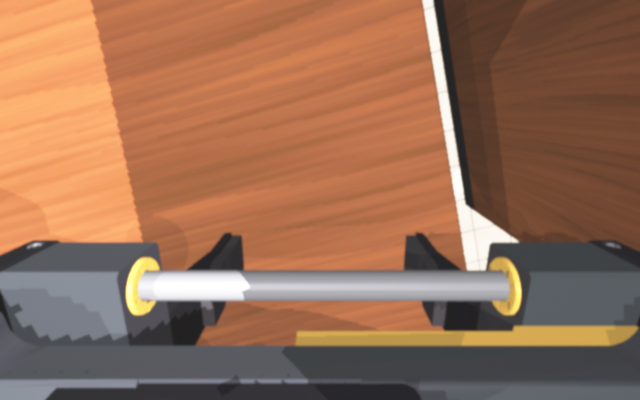

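```bash
cat > h.py <<'E'
import numpy as np,cv2
from workcell import env,get_image,camera_model
from scipy.spatial.transform import Rotation as R
def cap(n,tag):
    m=camera_model(n);p,d=get_image(n);cv2.imwrite(f"pics/{tag}.png",p[:,:,::-1])
    m={k:np.array(v) for k,v in m.items()};np.savez(tag+".npz",p=p,d=d,**m);return p,d,m
def load(tag):
    z=np.load(tag+".npz");return z['p'],z['d'],{k:z[k] for k in('fx','fy','cx','cy','rvec','tvec')}
def cloud(d,m):
    v,u=np.mgrid[:d.shape[0],:d.shape[1]]
    P=np.stack([(u-m['cx'])/m['fx']*d,(v-m['cy'])/m['fy']*d,d],-1)
    Rm=R.from_rotvec(m['rvec']).as_matrix()
    W=(P-m['tvec'])@Rm; W[d<=0]=np.nan; return W
def ray(u,v,z,m):
    Rm=R.from_rotvec(m['rvec']).as_matrix();c=-Rm.T@m['tvec']
    r=Rm.T@np.array([(u-m['cx'])/m['fx'],(v-m['cy'])/m['fy'],1]);return c+r*(z-c[2])/r[2]
def proj(X,m):
    K=np.array([[m['fx'],0,m['cx']],[0,m['fy'],m['cy']],[0,0,1]]);return cv2.projectPoints(np.float64(X).reshape(-1,3),m['rvec'],m['tvec'],K,None)[0][:,0]
E
python3 - <<'E'
from h import *
np.set_printoptions(precision=4,suppress=True)
p,d,m=load("top0");W=cloud(d,m)
hsv=cv2.cvtColor(p,cv2.COLOR_RGB2HSV)
print("table",W[300,400],W[380,50],W[100,500],"cam",-R.from_rotvec(m['rvec']).as_matrix().T@m['tvec'])
for n,(u,v) in dict(mat=(355,203),knobL=(304,191),knobR=(406,212),bolt1=(364,154),bolt2=(345,253),frM=(187,249),frS=(139,246),frL=(180,323),jar=(495,213),tp=(437,145),plate=(314,102)).items(): print(n,np.nanmedian(W[v-2:v+3,u-2:u+3].reshape(-1,3),0))
# disc
X=W[...,2]; 
mask=((hsv[...,1]<50)&(hsv[...,2]>150)).astype(np.uint8)
mask[:, :290]=0;mask[:,420:]=0;mask[:138]=0;mask[270:]=0
Q=W[mask>0];Q=Q[(Q[:,2]>.03)&(Q[:,2]<.065)]
for it in range(4):
    A=np.c_[Q[:,:2],np.ones(len(Q))];c=np.linalg.lstsq(A,Q[:,2],rcond=None)[0];r=Q[:,2]-A@c;print(len(Q),c,r.std());Q=Q[abs(r)<2.5*r.std()+1e-4]
np.save("plane.npy",c)
cn=max(cv2.findContours(mask,cv2.RETR_EXTERNAL,cv2.CHAIN_APPROX_NONE)[0],key=cv2.contourArea)
print(cv2.fitEllipse(cv2.convexHull(cn)))
E
```

```text
table [ 0.3478 -0.1374 -0.    ] [ 0.1863  0.6219 -0.0023] [ 0.8021 -0.3835 -0.001 ] cam [0.5037 0.0464 0.8279]
mat [ 0.5601 -0.0362  0.047 ]
knobL [0.5818 0.0709 0.0915]
knobR [ 0.5383 -0.1344  0.0889]
bolt1 [ 0.6654 -0.0568  0.0499]
bolt2 [ 0.455  -0.0133  0.0498]
frM [0.4699 0.2893 0.1307]
frS [0.475  0.3937 0.0977]
frL [0.3456 0.2828 0.173 ]
jar [ 0.5315 -0.2751  0.1705]
tp [ 0.676  -0.2034  0.0857]
plate [0.7959 0.05   0.0064]
9254 [0.0011 0.0003 0.0461] 0.0014138018031630796
9153 [0.0011 0.0004 0.046 ] 0.0013277918519944598
9107 [0.001  0.0004 0.0461] 0.0013074996756804313
9095 [0.001  0.0004 0.0461] 0.0013025664562459928
((354.29595947265625, 203.80145263671875), (121.43919372558594, 122.63975524902344), 144.9401397705078)
```

```bash
python3 - <<'E'
from h import *
np.set_printoptions(precision=1,suppress=True,linewidth=200)
p,d,m=load("top0");W=cloud(d,m)
print((W[180:204:2,290:320:2,2]*1e3)); print((W[200:226:2,392:422:2,2]*1e3))
p2,d2,m2=load("side0");W2=cloud(d2,m2)
print((W2[176:200:2,304:330:2,2]*1e3)); print((W2[234:260:2,348:374:2,2]*1e3))
a=cv2.resize(p[130:280,270:440],None,fx=4,fy=4,interpolation=cv2.INTER_CUBIC)
cv2.imwrite("pics/tc.png",a[:,:,::-1])
a=cv2.resize(p2[160:290,270:400],None,fx=4.5,fy=4.5,interpolation=cv2.INTER_CUBIC)
cv2.imwrite("pics/sc.png",a[:,:,::-1])
# plane from side
Q=W2[180:275,280:395].reshape(-1,3);Q=Q[(abs(Q[:,2]-.046)<.012)&(np.hypot(Q[:,0]-.56,Q[:,1]+.036)<.125)&(np.hypot(Q[:,0]-.56,Q[:,1]+.036)>.05)]
for i in range(4):
    A=np.c_[Q[:,:2]-[.56,-.036],np.ones(len(Q))];c=np.linalg.lstsq(A,Q[:,2],rcond=None)[0];r=Q[:,2]-A@c;print(len(Q),c*1e3,r.std()*1e3);Q=Q[abs(r)<2.5*r.std()+1e-4]
E
```

```text
[[-0.3 -0.1  1.1  0.8  1.9 47.9 89.8 90.2 92.1 88.6 44.9 44.9 47.5 47.5 47.1]
 [ 1.2 -2.1 -0.6  0.2 91.7 92.6 89.7 90.6 91.1 93.4 91.4 44.9 47.5 46.5 49.9]
 [-1.4  0.4  0.2 92.1 89.5 92.  92.3 90.2 92.  90.7 92.9 92.6 88.5 46.7 47. ]
 [-1.3  0.3  0.  90.4 89.6 88.7 88.3 90.9 91.6 93.1 91.9 92.2 91.7 46.5 48. ]
 [ 0.9  1.4 88.6 91.8 90.6 91.7 90.9 90.3 91.4 92.8 91.1 89.8 93.3 46.1 45.5]
 [ 0.  -2.4 74.1 90.1 89.4 91.3 90.2 90.9 92.8 92.4 90.8 90.8 91.3 45.6 45.9]
 [ 0.3  0.5 -1.6 93.8 91.6 90.5 91.3 94.3 90.6 89.6 93.1 90.9 90.  88.4 48.5]
 [ 2.8  2.6  1.6 92.1 94.  90.8 91.7 92.8 91.9 90.2 89.5 90.7 90.9 46.7 48.9]
 [ 0.2  2.1  1.2 92.9 91.  91.2 89.6 94.5 90.8 90.  89.3 89.6 88.4 49.4 45.4]
 [ 0.8  0.2 -1.5 45.2 94.3 91.7 89.8 91.9 90.9 90.3 90.8 90.2 47.8 49.1 45.2]
 [ 0.8 -0.7  0.2 45.9 46.7 84.8 91.2 92.1 90.6 92.7 71.5 48.1 47.7 46.3 45.8]
 [ 0.5  1.4  1.1 47.2 46.9 45.6 48.  69.5 47.1 64.5 44.3 46.8 48.3 45.2 47.6]]
[[47.6 45.6 45.9 46.3 43.8 48.5 47.6 46.1 49.9 46.4 45.6 44.   2.2  1.2 -0.2]
 [46.7 47.8 45.4 46.7 44.8 48.  85.7 88.9 88.  86.8 86.1 46.   0.4  0.7 -2. ]
 [47.6 
[... 2014 characters left out ...]
4 44.9 89.8 87.8 87.7 86.2 87.5 88.1 87.2 88.  90.  86.9 46.6]
 [43.4 45.7 87.  87.1 88.9 87.1 89.1 87.8 84.7 87.4 90.1 86.8 44.8]
 [46.1 49.  82.9 87.8 86.2 85.4 85.8 89.1 86.9 88.3 87.5 77.7 45.9]
 [49.4 46.5 73.8 81.9 84.8 89.1 85.1 84.9 86.5 85.7 80.  45.9 46. ]
 [45.5 45.1 65.8 74.2 74.6 83.9 80.7 82.8 81.7 76.7 74.4 43.6 46.8]
 [47.5 46.1 45.  64.8 70.8 72.8 74.6 75.4 73.  69.1 63.  45.8 44.6]
 [44.1 46.3 45.  51.3 61.3 64.5 67.6 66.1 62.9 59.8 45.7 44.8 45.7]
 [46.1 43.8 49.7 41.1 46.5 46.3 45.2 44.4 45.6 46.5 44.9 39.4 37.2]]
4621 [-0.6 -1.3 45.9] 1.7812230415719783
4567 [-0.6 -1.3 45.8] 1.7039372619793565
4552 [-0.6 -1.4 45.8] 1.6875210479025
4546 [-0.6 -1.4 45.8] 1.6812687178148706
```

View pics/tc.png

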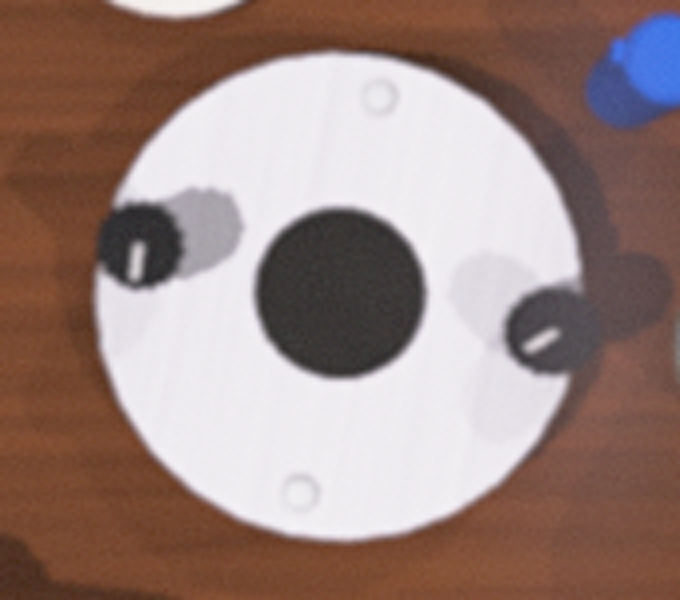

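View pics/sc.png

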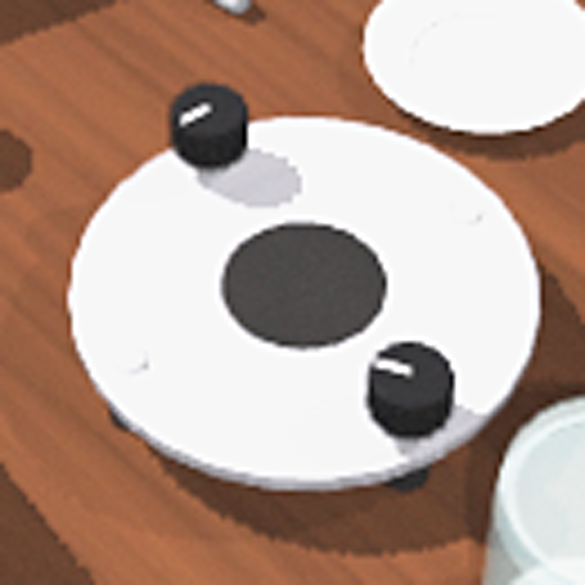

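```bash
cat >> h.py <<'E'
def go(target,jaw=None,s=None):
    """shift in cm along tool axes and turn (deg) to bring jaw axis to world angle jaw (deg, mod 180)"""
    s=s or env.observe();M=R.from_quat(s['tcp_rot']).as_matrix()
    sh=M.T@(np.array(target)-s['position'])*100
    j=np.degrees(np.arctan2(M[1,2],M[0,2]))
    out=[]
    if jaw is not None:
        t=-(jaw-j); t=(t+90)%180-90; out=[t,t-180*np.sign(t)]
    print("pos",s['position'].round(4),"jaw",round(j,1),"q7",round(np.degrees(s['joint_positions'][6]),1),"q6",round(np.degrees(s['joint_positions'][5]),1),"shift cm",sh.round(2),"turn",np.round(out,1),"F",s['contact_force'].round(1),"w",round(s['grip_width']*1e3,1),"t",round(s['t'],2))
E
python3 - <<'E'
from h import *
np.set_printoptions(precision=4,suppress=True)
s=env.observe();M=R.from_quat(s['tcp_rot']).as_matrix();print(M)
mw=camera_model("wrist");Rm=R.from_rotvec(mw['rvec']).as_matrix();c=-Rm.T@mw['tvec'];print("cam in tool",M.T@(c-s['position']),"\n",M.T@Rm.T)
for n in("top0","side0"):
    p,d,m=load(n);W=cloud(d,m);Z=W[...,2]
    for nm,(x,y),lo,hi,r in(("L",(.58,.07),.085,.1,.03),("R",(.538,-.134),.083,.096,.03),("frM",(.465,.29),.122,.14,.045),("frS",(.475,.394),.09,.11,.04),("frL",(.346,.283),.16,.185,.06),("jar",(.53,-.275),.1,.19,.08),("tp",(.676,-.2),.078,.095,.04)):
        k=(Z>lo)&(Z<hi)&(np.hypot(W[...,0]-x,W[...,1]-y)<r);Q=W[k]
        if len(Q)<5: print(nm,"none");continue
        (cx,cy),rr=cv2.minEnclosingCircle(Q[:,:2].astype(np.float32))
        print(n,nm,len(Q),"mean",Q.mean(0),"med z",np.median(Q[:,2]),"circ",round(cx,4),round(cy,4),round(rr,4))
    k=(abs(Z-.047)<.006)&(p.max(2)<90)&(np.hypot(W[...,0]-.56,W[...,1]+.036)<.07);print("mat",W[k].mean(0),k.sum())
go([.58,.07,.3],0)
E
```

```text
[[-0.0002 -0.9654  0.2608]
 [-0.001   0.2608  0.9654]
 [-1.     -0.0001 -0.001 ]]
cam in tool [-0.163   0.0741 -0.001 ] 
 [[-0.0007 -0.2751  0.9614]
 [ 0.0012 -0.9614 -0.2751]
 [ 1.      0.001   0.001 ]]
top0 L 377 mean [0.5834 0.0692 0.0911] med z 0.09116324422058308 circ 0.5838 0.0695 0.0232
top0 R 383 mean [ 0.5385 -0.1407  0.0884] med z 0.08857528588566813 circ 0.5384 -0.1414 0.0234
top0 frM 795 mean [0.4694 0.2903 0.1291] med z 0.12966251179734867 circ 0.469 0.2919 0.03
top0 frS 421 mean [0.4747 0.3924 0.0969] med z 0.09733610323387973 circ 0.4741 0.3945 0.0231
top0 frL 1688 mean [0.3454 0.2857 0.1713] med z 0.17236802865417594 circ 0.3441 0.2887 0.0401
top0 jar 3088 mean [ 0.5296 -0.272   0.1432] med z 0.14505071776826772 circ 0.5309 -0.2803 0.0561
top0 tp 434 mean [ 0.6784 -0.2028  0.0848] med z 0.08517852600846111 circ 0.6788 -0.2017 0.0258
mat [ 0.5605 -0.0352  0.0474] 1306
side0 L 186 mean [0.579  0.0678 0.09  ] med z 0.09020908094476637 circ 0.5808 0.0686 0.0237
side0 R 243 mean [ 0.5346 -0.1423  0.0876] med z 0.0876820444663264 circ 0.536 -0.141 0.0234
side0 frM 262 mean [0.4637 0.2867 0.1283] med z 0.12851944159517031 circ 0.4649 0.2905 0.0304
side0 frS 139 mean [0.4695 0.3898 0.0958] med z 0.09584595765226485 circ 0.4711 0.392 0.0237
side0 frL 584 mean [0.3376 0.2803 0.1701] med z 0.17104511562379954 circ 0.3389 0.2871 0.0406
side0 jar 2458 mean [ 0.5159 -0.2893  0.1402] med z 0.14388194142497196 circ 0.5263 -0.2813 0.0565
side0 tp 268 mean [ 0.6737 -0.2063  0.0839] med z 0.08423691860536306 circ 0.6776 -0.2027 0.0268
mat [ 0.5597 -0.036   0.0466] 764
pos [0.1629 0.6031 0.222 ] jaw 74.9 q7 -5.1 q6 77.3 shift cm [ -7.76 -54.17 -40.6 ] turn [  74.9 -105.1] F [-0.5 -0.2  0.1] w 87.0 t 0.15
```

```bash
python3 -m creep '[0,0,-54.4,-40.5,0,0,0,-54.4,-40.5,0,0,0,-54.4,-40.5,0,0,0,-54.4,-40.5,0,0,0,-54.4,-40.5,0,0,0,-54.4,-40.5,0,0,0,-54.4,-40.5,0,0,0,-54.4,-40.5,0]' 20; python3 -c "
from h import *
go([.582,.069,.222],0)"
```

```text
t: 0.95
position: [0.4111, 0.2872, 0.2225]
tcp_rot: [-0.43, 0.562, 0.43, 0.561]
contact_force: [0.7, 0.6, 1.0]
grip_width: 0.0872
pos [0.4111 0.2872 0.2225] jaw 74.9 q7 35.3 q6 74.4 shift cm [  0.06 -22.18 -16.61] turn [  74.9 -105.1] F [0.7 0.6 1. ] w 87.2 t 0.95
```

```bash
python3 -m creep '[0,0,-22.2,-16.6,0,0,0,-22.2,-16.6,0,0,0,-22.2,-16.6,0,0,0,-22.2,-16.6,0,0,0,-22.2,-16.6,0,0,0,-22.2,-16.6,0,0,0,-22.2,-16.6,0,0,0,-22.2,-16.6,0]' 20; python3 -c "
from h import *
go([.582,.069,.059],0)
cap('wrist','w1')"
```

```text
t: 1.75
position: [0.5821, 0.0686, 0.2222]
tcp_rot: [-0.43, 0.562, 0.43, 0.561]
contact_force: [-0.2, 0.7, 0.5]
grip_width: 0.0871
pos [0.5821 0.0686 0.2222] jaw 74.8 q7 68.7 q6 75.8 shift cm [1.632e+01 1.000e-02 5.000e-02] turn [  74.8 -105.2] F [-0.2  0.7  0.5] w 87.1 t 1.75
```

View pics/w1.png

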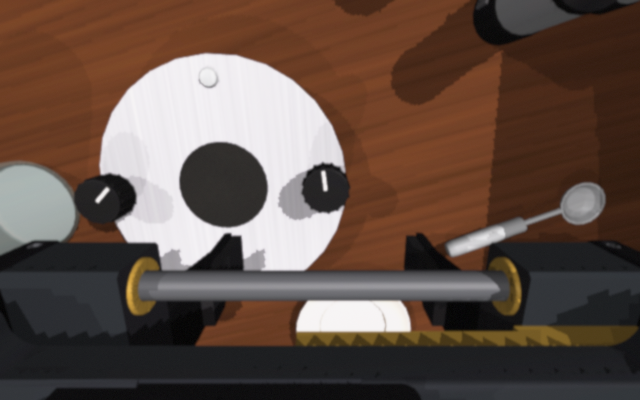

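```bash
cat >> h.py <<'E'
def knobs(tag,zt={'L':.091,'R':.0885},C={'L':(.582,.069),'R':(.537,-.1412)}):
    p,d,m=load(tag);W=cloud(d,m);Z=W[...,2];g=p.min(2)
    ex=np.degrees(np.arctan2(C['L'][1]-C['R'][1],C['L'][0]-C['R'][0]))
    rr=np.hypot(W[...,0]-.5595,W[...,1]+.036)
    k=(abs(Z-.046)<.01)&(rr<.122)&(rr>.052)
    for n in C: k&=np.hypot(W[...,0]-C[n][0],W[...,1]-C[n][1])>.035
    Q=W[k]
    for i in range(4):
        A=np.c_[Q[:,:2]-[.5595,-.036],np.ones(len(Q))];c=np.linalg.lstsq(A,Q[:,2],rcond=None)[0];r=Q[:,2]-A@c;Q=Q[abs(r)<2.5*r.std()]
    print(tag,"disc z mm, slopes mrad:",(c*1e3).round(2),len(Q))
    for n in C:
        k=(Z>.072)&(Z<.105)&(np.hypot(W[...,0]-C[n][0],W[...,1]-C[n][1])<.03)
        zz=np.median(Z[k&(Z>np.nanmedian(Z[k])-.006)]) if k.sum()>20 else np.nan
        # top-face: refine
        kk=k&(abs(Z-zz)<.004);zz=np.mean(Z[kk]);cen=cv2.minEnclosingCircle(W[kk][:,:2].astype(np.float32))
        h=zz-(c@[C[n][0]-.5595,C[n][1]+.036,1])
        w=(kk&(g>130)).astype(np.uint8);v,u=np.nonzero(w)
        if len(v)<4: print(n,"no line",h*1e3);continue
        P=np.array([ray(a,b,zz,m)[:2] for a,b in zip(u,v)]);mu=P.mean(0)
        e=np.linalg.svd(P-mu)[2][0]; e=e*np.sign(e@(mu-cen[0]));a=np.degrees(np.arctan2(e[1],e[0]))
        print(n,"h over disc mm",(h*1e3).round(2),"top c",np.round(cen[0],4),"linemid off mm",((mu-np.array(cen[0]))*1e3).round(1),"line dir",a.round(1),"cw from +ex(R->L):",(((ex-a)+180)%360-180).round(1),"npx",len(v),kk.sum())
E
python3 -c "
from h import *
knobs('w1');knobs('top0');knobs('side0')"
```

```text
w1 disc z mm, slopes mrad: [ 0.96  0.54 46.72] 25034
L h over disc mm 44.55 top c [0.5829 0.0695] linemid off mm [-8.   1.1] line dir 174.8 cw from +ex(R->L): -96.8 npx 98 1732
R h over disc mm 41.83 top c [ 0.5379 -0.1416] linemid off mm [-4.7  7.7] line dir 120.0 cw from +ex(R->L): -42.1 npx 89 1723
top0 disc z mm, slopes mrad: [ 1.07  0.59 46.63] 6985
L h over disc mm 44.42 top c [0.5838 0.0695] linemid off mm [-1.6  0.6] line dir 169.7 cw from +ex(R->L): -91.8 npx 37 371
R h over disc mm 41.98 top c [ 0.5384 -0.1414] linemid off mm [-2.1  7.8] line dir 159.5 cw from +ex(R->L): -81.6 npx 34 375
side0 disc z mm, slopes mrad: [-0.56 -1.25 45.85] 3844
L h over disc mm 44.53 top c [0.5808 0.0686] linemid off mm [-6.3  4. ] line dir 176.6 cw from +ex(R->L): -98.7 npx 14 177
R h over disc mm 41.58 top c [ 0.5351 -0.1414] linemid off mm [-2.5 11.8] line dir 126.4 cw from +ex(R->L): -48.4 npx 26 239
```

```bash
python3 -m creep '[0,5,0.05,0,0,0,10,0.05,0,0,0,13,0.05,0,0,0,15,0.05,0,0,0,16.4,0.05,0,0,0,16.4,0.05,0,0]' 25; python3 -m creep '[255,0,0,0,0,255,0,0,0,0,255,0,0,0,0,255,0,0,0,0,255,0,0,0,0,255,0,0,0,0]' 25; python3 -c "
from h import *
go([.582,.069,.058],0);s=env.observe();print(s['ft_torque'])
cap('side','s1')"
```

```text
t: 2.4
position: [0.5798, 0.0708, 0.0568]
tcp_rot: [-0.43, 0.562, 0.431, 0.56]
contact_force: [-0.1, -0.2, 0.7]
grip_width: 0.0867
t: 3.0
position: [0.5799, 0.0708, 0.057]
tcp_rot: [-0.43, 0.562, 0.431, 0.56]
contact_force: [0.1, 0.4, 0.2]
grip_width: 0.047
pos [0.5799 0.0708 0.057 ] jaw 75.0 q7 71.8 q6 57.6 shift cm [-0.1  -0.25 -0.12] turn [  75. -105.] F [0.1 0.4 0.2] w 47.0 t 3.0
[ 0.00501637 -0.03146723  0.04406985]
```

View pics/s1.png

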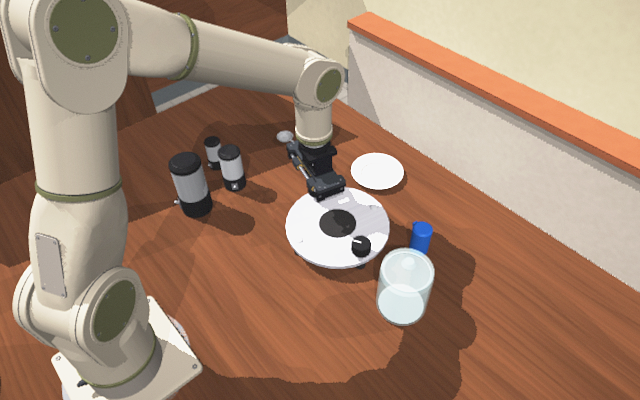

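```bash
python3 -m creep '[150,-0.1,-0.25,-0.1,0,150,-0.1,-0.25,-0.1,0,255,-0.1,-0.25,-0.1,0,255,-0.1,-0.25,-0.1,0,255,-0.1,-0.25,-0.1,0,255,-0.1,-0.25,-0.1,0]' 25;  python3 -c "
from h import *
go([.582,.069,.058],0);s=env.observe();print(s['ft_torque'])"
```

```text
t: 3.65
position: [0.581, 0.0702, 0.0574]
tcp_rot: [-0.429, 0.562, 0.432, 0.559]
contact_force: [-3.8, 3.4, -0.1]
grip_width: 0.0434
pos [0.581  0.0702 0.0574] jaw 75.1 q7 72.1 q6 57.8 shift cm [-0.06 -0.13 -0.09] turn [  75.1 -104.9] F [-3.8  3.4 -0.1] w 43.4 t 3.65
[ 0.91452223  0.87602149 -0.08847408]
```

```bash
python3 -m creep '[255,0.04,0,0,8,255,0.08,0,0,16,255,0.12,0,0,24,255,0.16,0,0,32,255,0.2,0,0,40,255,0.24,0,0,48,255,0.25,0,0,50,255,0.25,0,0,50]' 25;  python3 -c "
from h import *
go([.582,.069,.058],0);s=env.observe();print(s['ft_torque'])"
```

```text
t: 4.45
position: [0.5819, 0.0715, 0.0553]
tcp_rot: [-0.153, 0.691, 0.154, 0.689]
contact_force: [3.1, 4.6, 0.3]
grip_width: 0.0435
pos [0.5819 0.0715 0.0553] jaw 25.1 q7 26.1 q6 58.0 shift cm [-0.27 -0.23 -0.1 ] turn [  25.1 -154.9] F [3.1 4.6 0.3] w 43.5 t 4.45
[ 1.11082259 -0.79450966 -0.0763205 ]
```

```bash
python3 -m creep '[255,0.04,-0.1,0,8,255,0.08,-0.1,0,16,255,0.12,-0.1,0,24,255,0.16,-0.1,0,32,255,0.2,-0.1,0,40,255,0.24,-0.1,0,47,255,0.24,-0.1,0,47]' 25;  python3 -c "
from h import *
go([.582,.069,.058],0);s=env.observe();print(s['ft_torque'])"
python3 -m creep '[0,0,0,0,0,0,0,0,0,0,0,0,0,0,0,0,-5,0,0,0,0,-10,0,0,0,0,-16,0,0,0,0,-16.5,0,0,0]'
python3 -c "
from h import *
go([.537,-.1412,.222],170)
cap('wrist','w2');knobs('w2')"
```

```text
t: 5.15
position: [0.5837, 0.0713, 0.0535]
tcp_rot: [0.136, 0.695, -0.135, 0.693]
contact_force: [4.1, 3.5, 0.7]
grip_width: 0.0432
pos [0.5837 0.0713 0.0535] jaw -22.0 q7 -16.2 q6 58.7 shift cm [-0.45 -0.28 -0.07] turn [-22. 158.] F [4.1 3.5 0.7] w 43.2 t 5.15
[ 0.81846773 -0.92307969 -0.14817844]
t: 5.85
position: [0.5857, 0.0703, 0.2237]
tcp_rot: [0.137, 0.693, -0.134, 0.695]
contact_force: [0.6, -0.2, -0.3]
grip_width: 0.085
pos [0.5857 0.0703 0.2237] jaw -22.1 q7 -22.0 q6 76.2 shift cm [  0.06 -21.43   3.43] turn [-12.1 167.9] F [ 0.6 -0.2 -0.3] w 85.0 t 5.85
w2 disc z mm, slopes mrad: [ 1.48  1.77 46.59] 15150
L h over disc mm 39.7 top c [0.5846 0.0692] linemid off mm [0.3 8.4] line dir 39.3 cw from +ex(R->L): 38.6 npx 96 1667
R no line nan
  return _methods._mean(a, axis=axis, dtype=dtype,
  ret = ret.dtype.type(ret / rcount)
```

View pics/w2.png

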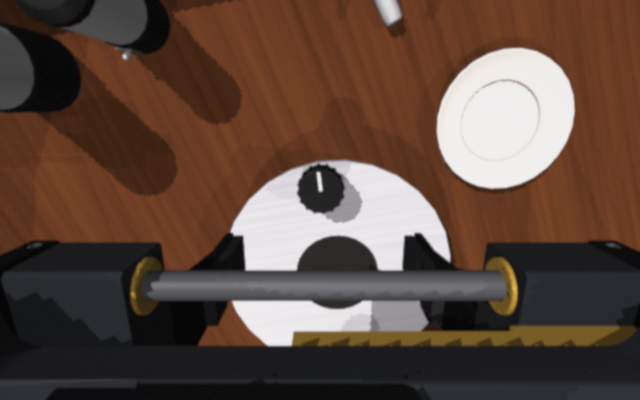

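```bash
python3 - <<'E'
s=open('h.py').read()
s=s.replace("w=(kk&(g>130)).astype(np.uint8);v,u=np.nonzero(w)","""w=(k&(g>TH)&(np.hypot(W[...,0]-cen[0][0],W[...,1]-cen[0][1])<.019)).astype(np.uint8)
        nn,lb,st,_=cv2.connectedComponentsWithStats(w)
        if nn<2: print(n,"no line",h*1e3);continue
        v,u=np.nonzero(lb==1+np.argmax(st[1:,4]))""").replace("def knobs","TH=110\ndef knobs")
s=s.replace("zz=np.median(Z[k&","if k.sum()<50: print(n,'unseen');continue\n        zz=np.median(Z[k&")
open('h.py','w').write(s)
E
python3 -c "
from h import *
for t in ('w1','w2'):
  knobs(t)
p,d,m=load('w2');a=cv2.resize(p[150:230,270:370],None,fx=6,fy=6,interpolation=cv2.INTER_NEAREST);cv2.imwrite('pics/z2.png',a[:,:,::-1])"
```

```text
w1 disc z mm, slopes mrad: [ 0.96  0.54 46.72] 25034
L h over disc mm 44.55 top c [0.5829 0.0695] linemid off mm [-9.2  1.1] line dir 171.9 cw from +ex(R->L): -94.0 npx 108 1732
R h over disc mm 41.83 top c [ 0.5379 -0.1416] linemid off mm [-4.7  7.6] line dir 119.5 cw from +ex(R->L): -41.6 npx 101 1723
w2 disc z mm, slopes mrad: [ 1.48  1.77 46.59] 15150
L h over disc mm 39.7 top c [0.5846 0.0692] linemid off mm [2.1 9. ] line dir 75.4 cw from +ex(R->L): 2.5 npx 99 1667
R unseen
```

View pics/z2.png

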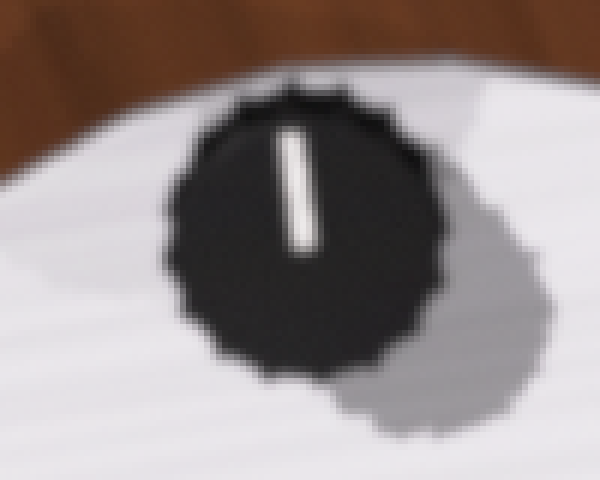

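```bash
python3 -m creep '[0,0,-21.4,3.4,-43,0,0,-21.4,3.4,-43,0,0,-21.4,3.4,-43,0,0,-21.4,3.4,-43,0,0,-21.4,3.4,-43,0,0,-21.4,3.4,-43,0,0,-21.4,3.4,-43,0,0,-21.4,3.4,-43]' 25; python3 -c "
from h import *
go([.5378,-.1414,.057],21)
cap('wrist','w3');cap('top','t3');knobs('w3')"
```

```text
t: 6.7
position: [0.5371, -0.1392, 0.2219]
tcp_rot: [-0.127, 0.694, 0.13, 0.697]
contact_force: [0.4, -0.3, -0.4]
grip_width: 0.087
pos [ 0.5371 -0.1392  0.2219] jaw 20.9 q7 39.3 q6 74.9 shift cm [16.49 -0.27 -0.1 ] turn [-1.000e-01  1.799e+02] F [ 0.4 -0.3 -0.4] w 87.0 t 6.7
w3 disc z mm, slopes mrad: [ 1.41  1.99 46.81] 29669
L no line 33.6853975896022
R h over disc mm 41.94 top c [ 0.538  -0.1415] linemid off mm [-4.9  7.8] line dir 119.2 cw from +ex(R->L): -41.3 npx 101 1701
```

View pics/w3.png

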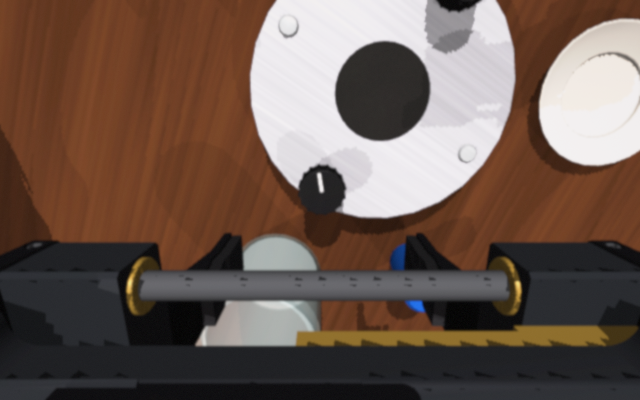

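```bash
python3 -m creep '[0,5,-0.3,-0.1,0,0,10,-0.3,-0.1,0,0,13,-0.3,-0.1,0,0,15,-0.3,-0.1,0,0,16.3,-0.3,-0.1,0,0,16.3,-0.3,-0.1,0,0,16.3,-0.3,-0.1,0]' 25; python3 -c "
from h import *
go([.538,-.1415,.057],21)"
```

```text
t: 7.5
position: [0.5387, -0.1416, 0.0599]
tcp_rot: [-0.128, 0.693, 0.13, 0.697]
contact_force: [-0.3, 0.6, 0.2]
grip_width: 0.0869
pos [ 0.5387 -0.1416  0.0599] jaw 21.0 q7 46.9 q6 57.2 shift cm [ 0.29  0.03 -0.07] turn [   0. -180.] F [-0.3  0.6  0.2] w 86.9 t 7.5
```

```bash
python3 -m creep '[150,0.4,0,-0.07,0,150,0.4,0,-0.07,0,255,0.4,0,-0.07,0,255,0.4,0,-0.07,0,255,0.4,0,-0.07,0,255,0.4,0,-0.07,0,255,0.4,0,-0.07,0,255,0.4,0,-0.07,0]' 25; python3 -c "
from h import *
go([.538,-.1415,.055],21);print(env.observe()['ft_torque'])"
```

```text
t: 8.3
position: [0.5377, -0.142, 0.0559]
tcp_rot: [-0.128, 0.693, 0.13, 0.697]
contact_force: [-3.4, -0.8, 2.4]
grip_width: 0.0437
pos [ 0.5377 -0.142   0.0559] jaw 21.0 q7 47.1 q6 56.8 shift cm [0.09 0.04 0.05] turn [ -0. 180.] F [-3.4 -0.8  2.4] w 43.7 t 8.3
[-0.29328093  0.62800385 -0.0089106 ]
```

```bash
python3 -m creep '[255,0.04,0,0,8,255,0.08,0,0,16,255,0.12,0,0,24,255,0.16,0,0,32,255,0.2,0,0,39,255,0.2,0,0,41,255,0.2,0,0,41]' 25;  python3 -c "
from h import *
go([.582,.069,.058],0);s=env.observe();print(s['ft_torque'])"
python3 -m creep '[0,0,0,0,0,0,0,0,0,0,0,0,0,0,0,0,-5,0,0,0,0,-10,0,0,0,0,-15,0,0,0,0,-16.5,0,0,0]'
python3 -c "
from h import *
cap('wrist','w4');cap('top','t4');knobs('w4')
go([.5595,-.036,.222],75)"
```

```text
t: 9.0
position: [0.5372, -0.1421, 0.0541]
tcp_rot: [0.125, 0.695, -0.122, 0.697]
contact_force: [-5.9, 0.5, 7.9]
grip_width: 0.0431
pos [ 0.5372 -0.1421  0.0541] jaw -20.1 q7 10.8 q6 58.0 shift cm [-0.29 21.37 -3.04] turn [-20.1 159.9] F [-5.9  0.5  7.9] w 43.1 t 9.0
[ 0.05979263  1.37406375 -0.02002177]
t: 9.7
position: [0.5385, -0.1438, 0.2239]
tcp_rot: [0.126, 0.693, -0.122, 0.699]
contact_force: [0.5, 1.2, -0.3]
grip_width: 0.085
w4 disc z mm, slopes mrad: [ 1.26  1.27 46.76] 27768
L unseen
R h over disc mm 39.92 top c [ 0.5384 -0.1418] linemid off mm [1.6 9.3] line dir 78.3 cw from +ex(R->L): -0.4 npx 100 1673
pos [ 0.538  -0.143   0.2213] jaw -20.1 q7 2.7 q6 75.2 shift cm [-1.000e-02  1.079e+01 -1.650e+00] turn [ 84.9 -95.1] F [-0.8 -0.1 -0.2] w 86.3 t 9.8
```

View pics/w4.png

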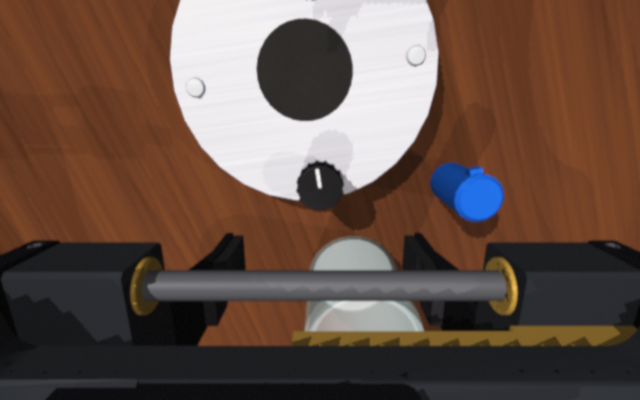

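```bash
python3 -m creep '[0,-1,19.8,-3.2,-95,0,-1,19.8,-3.2,-95,0,-1,19.8,-3.2,-95,0,-1,19.8,-3.2,-95,0,-1,19.8,-3.2,-95,0,-1,19.8,-3.2,-95,0,-1,19.8,-3.2,-95,0,-1,19.8,-3.2,-95]' 25; python3 -m creep '[0,0,0,0,-26,0,0,0,0,-26,0,0,0,0,-26,0,0,0,0,-26]'; python3 -c "
from h import *
cap('wrist','w5');cap('top','t5');knobs('w5')
go([.467,.2905,.24],75)"
```

```text
t: 10.6
position: [0.5751, 0.0542, 0.2304]
tcp_rot: [-0.293, 0.642, 0.294, 0.645]
contact_force: [-0.4, -0.7, 0.2]
grip_width: 0.087
t: 11.0
position: [0.5745, 0.0543, 0.2286]
tcp_rot: [-0.431, 0.559, 0.432, 0.561]
contact_force: [0.0, -0.1, -0.6]
grip_width: 0.0868
w5 disc z mm, slopes mrad: [ 1.02  1.24 46.74] 24319
L h over disc mm 39.74 top c [0.5833 0.069 ] linemid off mm [3.6 9.1] line dir 73.5 cw from +ex(R->L): 4.4 npx 103 1601
R h over disc mm 39.86 top c [ 0.5375 -0.1414] linemid off mm [2.8 8.6] line dir 79.9 cw from +ex(R->L): -2.0 npx 103 1627
pos [0.5747 0.0542 0.2292] jaw 74.8 q7 72.9 q6 76.2 shift cm [-1.04 16.58 19.99] turn [ -0.2 179.8] F [-0.2  0.  -0.1] w 86.9 t 11.1
```

View pics/w5.png

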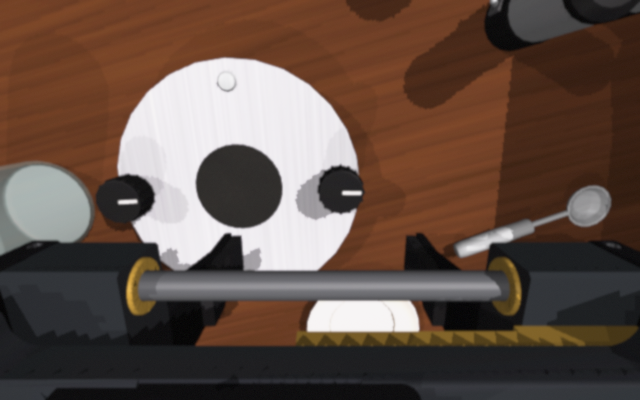

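```bash
python3 - <<'E'
from h import *
C={'L':(.5833,.069),'R':(.5375,-.1414)}
for t,ks in(('w2','L'),('w3','R'),('w4','R'),('w5','LR'),('t5','LR'),('t4','L')):
    p,d,m=load(t);g=p.astype(float).min(2)
    for n in ks:
        # rectify a plan patch of the knob top, 0.2 mm/px, +-15 mm
        z=.0867 if t not in('w3',) else .089
        N=81;xs=np.linspace(-.016,.016,N);X,Y=np.meshgrid(xs,xs)
        P=np.stack([X+C[n][0],Y+C[n][1],0*X+z],-1).reshape(-1,3)
        uv=proj(P,m).reshape(N,N,2).astype(np.float32)
        im=cv2.remap(g.astype(np.float32),uv[...,0],uv[...,1],cv2.INTER_CUBIC)
        w=np.clip(im-75,0,150);lb=cv2.connectedComponentsWithStats((w>0).astype(np.uint8));i=1+np.argmax(lb[2][1:,4]);w=w*(lb[1]==i)
        mu=np.array([(w*X).sum(),(w*Y).sum()])/w.sum()
        cov=np.array([[(w*(X-mu[0])**2).sum(),(w*(X-mu[0])*(Y-mu[1])).sum()],[0,(w*(Y-mu[1])**2).sum()]])/w.sum();cov[1,0]=cov[0,1]
        l,e=np.linalg.eigh(cov);e=e[:,1]*np.sign(e[:,1]@mu);a=np.degrees(np.arctan2(e[1],e[0]))
        print(t,n,"mid mm",(mu*1e3).round(1),"len,wid",(np.sqrt(l[::-1]*12)*1e3).round(1),"dir",a.round(1),"angle cw",(77.7-a).round(1))
E
```

```text
w2 L mid mm [3.2 8.3] len,wid [16.4  4.2] dir 74.1 angle cw 3.6
w3 R mid mm [-4.4  7.7] len,wid [18.   4.2] dir 119.6 angle cw -41.9
w4 R mid mm [2.3 8.2] len,wid [16.6  4.3] dir 78.3 angle cw -0.6
w5 L mid mm [3.4 8.5] len,wid [15.9  4.6] dir 73.9 angle cw 3.8
w5 R mid mm [2.7 8. ] len,wid [16.6  4.6] dir 78.2 angle cw -0.5
t5 L mid mm [-0.   0.1] len,wid [32.4 32.3] dir -173.8 angle cw 251.5
t5 R mid mm [2.2 7.3] len,wid [21.6 10.5] dir 79.6 angle cw -1.9
t4 L mid mm [3.2 9. ] len,wid [15.3  7. ] dir 73.3 angle cw 4.4
```

```bash
python3 -c "
from h import *
go([.583,.0695,.0535],75)"
python3 -m creep '[0,4,-0.5,1.7,0,0,9,-0.5,1.7,0,0,13,-0.5,1.7,0,0,15.5,-0.5,1.7,0,0,17.4,-0.5,1.7,0,0,17.4,-0.5,1.7,0,0,17.4,-0.5,1.7,0]' 25;  python3 -c "
from h import *
go([.583,.0695,.0535],75)"
```

```text
pos [0.5747 0.0542 0.2292] jaw 74.8 q7 72.9 q6 76.2 shift cm [17.57 -0.37  1.63] turn [ -0.2 179.8] F [-0.2  0.  -0.1] w 86.9 t 11.1
t: 11.8
position: [0.5844, 0.0697, 0.0554]
tcp_rot: [-0.429, 0.561, 0.429, 0.563]
contact_force: [0.5, -0.9, 0.2]
grip_width: 0.0871
pos [0.5844 0.0697 0.0554] jaw 74.7 q7 77.4 q6 57.9 shift cm [ 0.19  0.13 -0.05] turn [ -0.3 179.7] F [ 0.5 -0.9  0.2] w 87.1 t 11.8
```

```bash
python3 -m creep '[150,0.2,0.13,-0.05,0,150,0.2,0.13,-0.05,0,255,0.2,0.13,-0.05,0,255,0.2,0.13,-0.05,0,255,0.2,0.13,-0.05,0,255,0.2,0.13,-0.05,0,255,0.2,0.13,-0.05,0,255,0.2,0.13,-0.05,0]' 25; python3 -c "
from h import *
go([.583,.0695,.0535],75)"
python3 -m creep '[255,0,0,0,-2,255,0,0,0,-4,255,0,0,0,-4,255,0,0,0,-4]' 25; python3 -c "
from h import *
go([.583,.0695,.0535],75)"
python3 -m creep '[0,0,0,0,0,0,0,0,0,0,0,0,0,0,0,0,-5,0,0,0,0,-10,0,0,0,0,-15,0,0,0,0,-18,0,0,0,0,-18,0,0,0]'
python3 -c "
from h import *
cap('wrist','w6');knobs('w6');go([.467,.2905,.24],75)"
```

```text
t: 12.6
position: [0.5831, 0.0699, 0.0535]
tcp_rot: [-0.429, 0.561, 0.429, 0.563]
contact_force: [0.3, 1.1, 0.7]
grip_width: 0.043
pos [0.5831 0.0699 0.0535] jaw 74.7 q7 77.4 q6 57.6 shift cm [ 0.    0.   -0.04] turn [ -0.3 179.7] F [0.3 1.1 0.7] w 43.0 t 12.6
t: 13.0
position: [0.5831, 0.0699, 0.0536]
tcp_rot: [-0.448, 0.546, 0.448, 0.548]
contact_force: [0.1, 1.2, 1.2]
grip_width: 0.0436
pos [0.5831 0.0699 0.0536] jaw 78.7 q7 81.0 q6 57.6 shift cm [ 0.01  0.01 -0.04] turn [   3.7 -176.3] F [0.1 1.2 1.2] w 43.6 t 13.0
t: 13.8
position: [0.5848, 0.0693, 0.2383]
tcp_rot: [-0.449, 0.543, 0.447, 0.551]
contact_force: [0.9, 0.1, -0.9]
grip_width: 0.0864
w6 disc z mm, slopes mrad: [ 1.02  0.45 46.72] 25281
L h over disc mm 39.89 top c [0.5836 0.0692] linemid off mm [2.8 9.4] line dir 78.6 cw from +ex(R->L): -0.7 npx 95 1539
R h over disc mm 39.81 top c [ 0.5378 -0.1414] linemid off mm [2.5 8.1] line dir 77.3 cw from +ex(R->L): 0.6 npx 106 1627
pos [0.5837 0.0694 0.2355] jaw 78.6 q7 75.7 q6 77.0 shift cm [-0.42 15.8  19.38] turn [   3.6 -176.4] F [ 0.   0.9 -1.8] w 86.5 t 13.85
```

```bash
python3 -m creep '[0,0,15.8,19.4,3,0,0,15.8,19.4,3,0,0,15.8,19.4,3,0,0,15.8,19.4,3,0,0,15.8,19.4,3,0,0,15.8,19.4,3,0,0,15.8,19.4,3,0,0,15.8,19.4,3]' 35; python3 -c "
from h import *
p,d,m=cap('wrist','w7');go([.467,.291,.071],75)
W=cloud(d,m);Z=W[...,2]
for nm,x,y,lo,hi,r in(('M',.467,.291,.124,.14,.045),('S',.473,.393,.09,.11,.04),('B',.342,.288,.16,.185,.06)):
    k=(Z>lo)&(Z<hi)&(np.hypot(W[...,0]-x,W[...,1]-y)<r);print(nm,k.sum(),W[k].mean(0).round(4),cv2.minEnclosingCircle(W[k][:,:2].astype(np.float32)) if k.sum() else '')
"
```

```text
t: 14.65
position: [0.4674, 0.2892, 0.2349]
tcp_rot: [-0.434, 0.557, 0.433, 0.561]
contact_force: [0.7, -0.5, 1.6]
grip_width: 0.0874
pos [0.4676 0.2891 0.2351] jaw 75.5 q7 43.2 q6 75.9 shift cm [16.41  0.18  0.1 ] turn [   0.5 -179.5] F [ 0.2 -0.5  0.8] w 87.2 t 14.7
M 3568 [0.4661 0.2927 0.1295] ((0.46792471408843994, 0.2921862006187439), 0.02983670122921467)
S 1796 [0.4717 0.3934 0.0972] ((0.4730452299118042, 0.39476898312568665), 0.022625580430030823)
B 9881 [0.351  0.2875 0.1721] ((0.3430999517440796, 0.2886146306991577), 0.03973916918039322)
```

View pics/w7.png

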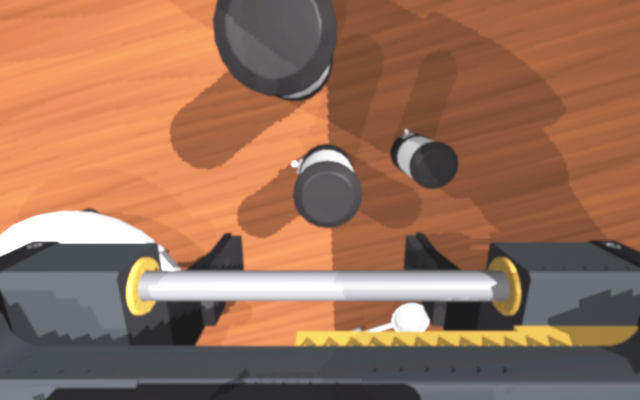

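```bash
python3 -m creep '[0,4,0.1,0.27,0,0,8,0.1,0.27,0,0,12,0.1,0.27,0,0,14.5,0.1,0.27,0,0,16.4,0.1,0.27,0,0,16.4,0.1,0.27,0,0,16.4,0.1,0.27,0]' 35;  python3 -c "
from h import *
go([.4672,.292,.071],75)"
```

```text
t: 15.4
position: [0.469, 0.2915, 0.0716]
tcp_rot: [-0.433, 0.557, 0.432, 0.562]
contact_force: [0.6, 0.1, -0.1]
grip_width: 0.0873
pos [0.469  0.2915 0.0716] jaw 75.4 q7 47.5 q6 57.2 shift cm [0.06 0.18 0.01] turn [   0.4 -179.6] F [ 0.6  0.1 -0.1] w 87.3 t 15.4
```

```bash
python3 -m creep '[60,0,0.18,0,0,100,0,0.18,0,0,255,0,0.18,0,0,255,0,0.18,0,0,255,0,0.18,0,0,255,0,0.18,0,0,255,0,0.18,0,0]' 35;  python3 -m creep '[255,-1,0,0,0,255,-3,0,0,0,255,-6,0,0,0,255,-9,0,0,0,255,-12,0,0,0,255,-12,0,0,0]' 35; python3 -c "
from h import *
go([.5607,-.036,.19],75);p,d,m=cap('side','s8')
cv2.imwrite('pics/s8c.png',cv2.resize(p[80:280,130:430],None,fx=2.5,fy=2.5)[:,:,::-1])"
```

```text
t: 16.1
position: [0.4674, 0.2924, 0.0719]
tcp_rot: [-0.433, 0.557, 0.432, 0.562]
contact_force: [0.7, 1.9, 2.6]
grip_width: 0.0579
t: 16.7
position: [0.4682, 0.2925, 0.1959]
tcp_rot: [-0.433, 0.555, 0.432, 0.564]
contact_force: [0.2, 0.5, -3.8]
grip_width: 0.0577
pos [0.4682 0.2925 0.1959] jaw 75.4 q7 43.6 q6 71.0 shift cm [  0.46 -17.24 -29.45] turn [   0.4 -179.6] F [ 0.2  0.5 -3.8] w 57.7 t 16.7
```

View pics/s8c.png

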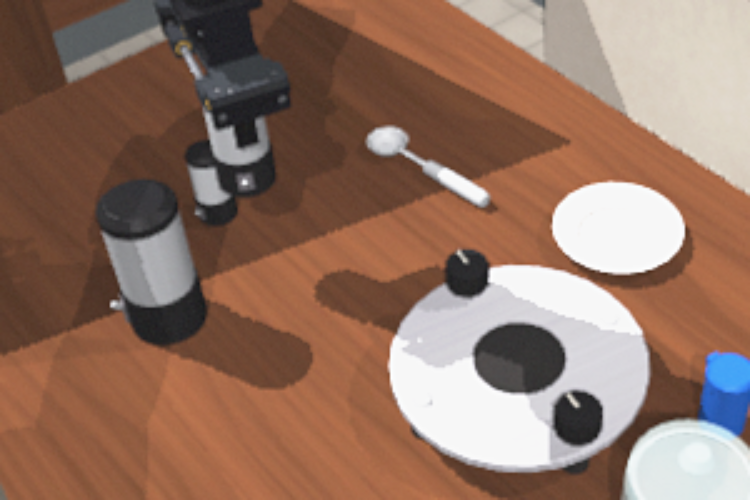

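```bash
python3 -m creep '[255,-0.5,-4,-7,0,255,-0.5,-17.2,-29.4,0,255,-0.5,-17.2,-29.4,0,255,-0.5,-17.2,-29.4,0,255,-0.5,-17.2,-29.4,0,255,-0.5,-17.2,-29.4,0,255,-0.5,-17.2,-29.4,0,255,-0.5,-17.2,-29.4,0]' 35; python3 -m creep '[255,0,0,0,0]';python3 -c "
from h import *
go([.5603,-.036,.119],75)"
```

```text
t: 17.55
position: [0.5588, -0.0435, 0.1962]
tcp_rot: [-0.431, 0.56, 0.429, 0.564]
contact_force: [0.0, 0.5, -3.7]
grip_width: 0.0581
t: 17.65
position: [0.5578, -0.0441, 0.1946]
tcp_rot: [-0.43, 0.561, 0.429, 0.563]
contact_force: [-0.1, 1.0, -3.9]
grip_width: 0.0578
pos [ 0.5578 -0.0441  0.1946] jaw 74.8 q7 83.5 q6 71.9 shift cm [ 7.56 -0.    0.83] turn [ -0.2 179.8] F [-0.1  1.  -3.9] w 57.8 t 17.65
```

```bash
python3 -m creep '[255,2,0,0.8,0,255,4,0,0.8,0,255,5.5,0,0.8,0,255,6.5,0,0.8,0,255,6.5,0,0.8,0,255,6.5,0,0.8,0]' 35; python3 -c "
from h import *
go([.5603,-.036,.119],75)"
```

```text
t: 18.25
position: [0.5603, -0.0364, 0.13]
tcp_rot: [-0.43, 0.561, 0.429, 0.563]
contact_force: [0.2, -0.7, -3.1]
grip_width: 0.0577
pos [ 0.5603 -0.0364  0.13  ] jaw 74.8 q7 85.2 q6 64.7 shift cm [1.1  0.02 0.03] turn [ -0.2 179.8] F [ 0.2 -0.7 -3.1] w 57.7 t 18.25
```

```bash
python3 -m creep '[255,0.4,0,0.03,0,255,0.8,0,0.03,0,255,0.9,0,0.03,0,255,0.9,0,0.03,0]' 35; python3 -c "
from h import *
go([.5603,-.036,.119],75);cap('wrist','w9')"; python3 -m creep '[255,0.1,0,0,0,255,0.15,0,0,0,255,0.15,0,0,0]'
```

```text
t: 18.65
position: [0.5604, -0.0361, 0.1209]
tcp_rot: [-0.43, 0.561, 0.429, 0.563]
contact_force: [-0.2, -0.2, -4.2]
grip_width: 0.0583
pos [ 0.5604 -0.0361  0.1209] jaw 74.8 q7 85.6 q6 63.7 shift cm [0.19 0.01 0.01] turn [ -0.2 179.8] F [-0.2 -0.2 -4.2] w 58.3 t 18.65
t: 19.0
position: [0.5605, -0.0361, 0.1195]
tcp_rot: [-0.43, 0.561, 0.429, 0.563]
contact_force: [-0.1, 0.7, -4.0]
grip_width: 0.0581
```

```bash
python3 -m creep '[255,0.05,0,0,0,255,0.1,0,0,0,255,0.1,0,0,0]'; python3 -c "
from h import *
go([.5603,-.036,.119],75)"
```

```text
t: 19.3
position: [0.5605, -0.0361, 0.1184]
tcp_rot: [-0.43, 0.561, 0.429, 0.563]
contact_force: [0.2, 0.3, -4.1]
grip_width: 0.0577
pos [ 0.5605 -0.0361  0.1184] jaw 74.8 q7 85.7 q6 63.5 shift cm [-0.06  0.02  0.  ] turn [ -0.2 179.8] F [ 0.2  0.3 -4.1] w 57.7 t 19.3
```

```bash
python3 -m creep '[255,0.05,0,0,0,255,0.1,0,0,0,255,0.1,0,0,0]'; python3 -c "
from h import *
go([.5603,-.036,.119],75);p,d,m=cap('side','s9')
cv2.imwrite('pics/s9c.png',cv2.resize(p[130:290,250:450],None,fx=3.5,fy=3.5)[:,:,::-1])"
```

```text
t: 19.6
position: [0.5612, -0.0363, 0.1181]
tcp_rot: [-0.43, 0.56, 0.428, 0.563]
contact_force: [1.2, -1.0, 3.2]
grip_width: 0.0581
pos [ 0.5612 -0.0363  0.1181] jaw 74.8 q7 85.7 q6 63.4 shift cm [-0.09  0.09  0.01] turn [ -0.2 179.8] F [ 1.2 -1.   3.2] w 58.1 t 19.6
```

View pics/s9c.png

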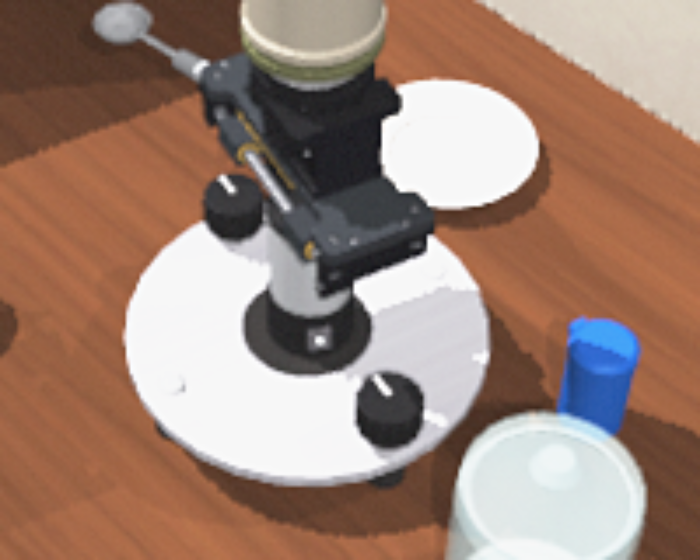

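```bash
python3 -m creep '[0,0,0,0,0,0,0,0,0,0,0,0,0,0,0,0,0,0,0,0,0,-3,0,0,0,0,-8,0,0,0,0,-12,0,0,0,0,-14,0,0,0]'; python3 -m creep '[0,0,20,20,0,0,0,20,20,0,0,0,20,20,0,0,0,20,20,0,0,0,20,20,0,0,0,20,20,0]'; python3 -c "
from h import *
go([.5603,-.036,.119],75)
for n in('side','top','wrist'): cap(n,n+'10')
p,d,m=load('side10');cv2.imwrite('pics/s10c.png',cv2.resize(p[130:330,230:450],None,fx=3,fy=3)[:,:,::-1])
p,d,m=load('top10');cv2.imwrite('pics/t10c.png',cv2.resize(p[130:280,250:450],None,fx=4,fy=4)[:,:,::-1])
W=cloud(d,m);Z=W[...,2]
k=(Z>.165)&(Z<.19)&(np.hypot(W[...,0]-.56,W[...,1]+.036)<.05);print(cv2.minEnclosingCircle(W[k][:,:2].astype(np.float32)),W[k].mean(0))
knobs('top10');knobs('side10')"
```

```text
t: 20.45
position: [0.5614, -0.0367, 0.2617]
tcp_rot: [-0.431, 0.559, 0.428, 0.565]
contact_force: [-0.8, 1.1, 0.1]
grip_width: 0.0872
t: 21.05
position: [0.4187, 0.212, 0.2608]
tcp_rot: [-0.431, 0.558, 0.429, 0.564]
contact_force: [1.0, 1.0, -0.8]
grip_width: 0.0871
pos [0.4187 0.212  0.2608] jaw 74.9 q7 40.7 q6 78.7 shift cm [ 14.25 -20.   -20.33] turn [-1.000e-01  1.799e+02] F [ 1.   1.  -0.8] w 87.1 t 21.05
((0.5639911890029907, -0.03699691221117973), 0.029865797609090805) [ 0.56348831 -0.03636982  0.17512058]
top10 disc z mm, slopes mrad: [ 1.1   0.96 46.63] 6892
L h over disc mm 39.87 top c [0.5847 0.0691] linemid off mm [ 1.3 10. ] line dir 78.7 cw from +ex(R->L): -0.8 npx 34 366
R h over disc mm 39.74 top c [ 0.5388 -0.1414] linemid off mm [1.4 9.7] line dir 81.7 cw from +ex(R->L): -3.8 npx 23 369
side10 disc z mm, slopes mrad: [ 0.41 -1.12 45.84] 3387
L h over disc mm 39.69 top c [0.5823 0.0679] linemid off mm [ 3.8 11.4] line dir 77.8 cw from +ex(R->L): 0.1 npx 12 164
R h over disc mm 39.72 top c [ 0.5355 -0.1419] linemid off mm [ 4.7 10.1] line dir 82.8 cw from +ex(R->L): -4.9 npx 12 239
```

View pics/s10c.png

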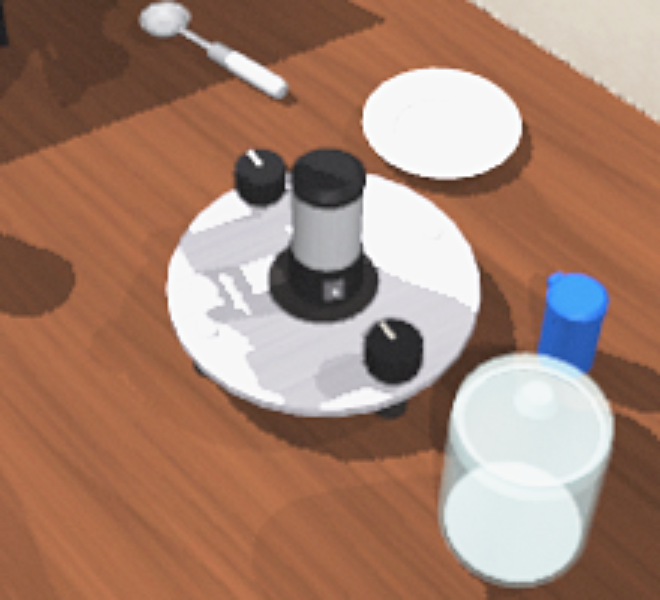

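View pics/t10c.png

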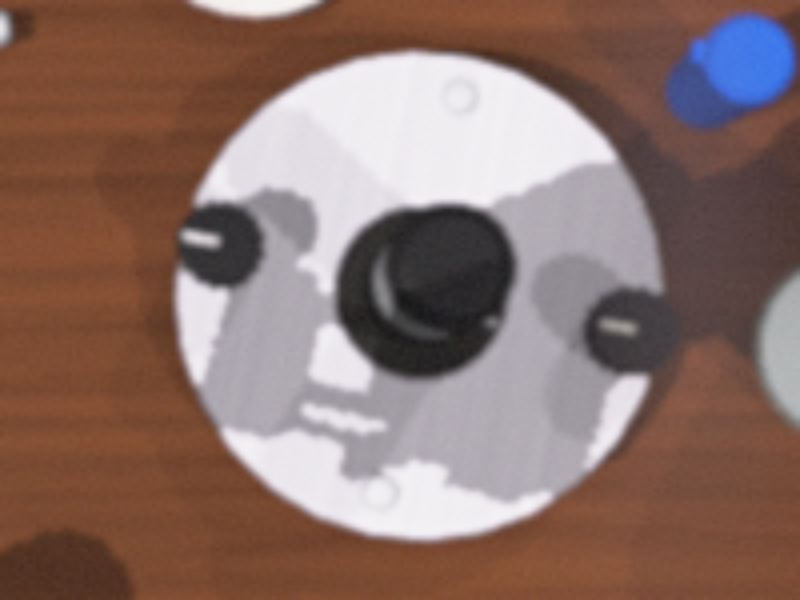

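View pics/wrist10.png

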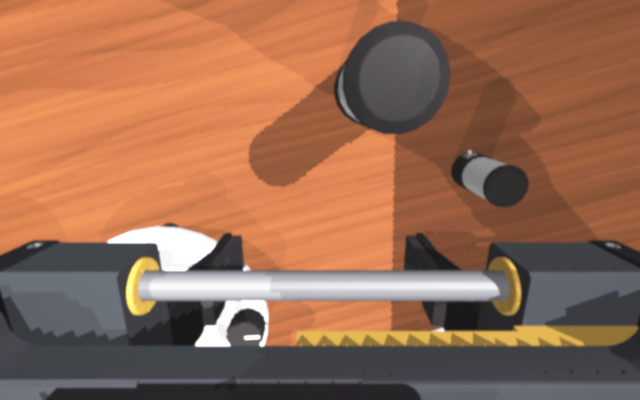

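```bash
python3 -c "
from workcell import env
env.finish_job()"
```

```text
the job is handed in; nothing more can be done
```

I set both screw feet to the plain feet's length and stood the middle-sized frother upright in the middle of the mat. I handed in at about 21 s, with the gripper open and clear of everything.

- **Knobs:** knob a took +97° and then a −4° trim, and knob b took +41°. I took the white line as marking the stand's +x direction. The knob heights agreed with that.
- **Level and foot length:** the last close wrist picture showed both knob lines within about 1° of the right angle. The knob tops were 39.8–39.9 mm above the disc, against a target of 40 mm. The disc's slope was about 1 mrad.
- **Frother:** seen from above, its centre is about 2 mm from the middle of the stand. It is upright and wholly on the mat, and its lid is at 175 mm, close to the 177 mm expected.
- **Other things:** the jar, plate, spoon and toothpick holder look unmoved in the last side and top pictures.
- **Disagreement:** the final, coarser top and side pictures put knob b's line 4–5° short, or about 0.2 mm. The heights and the close wrist view do not support that, so I left it.
- **Not checked:** I did not push on the stand to test for a wobble. The claim that it stands firmly rests on the measured angles and heights.

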